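# Set the stroke dial of the graver control unit and snap its guard cap on

## Robot

A 6-joint arm with a two-finger parallel gripper is mounted at the origin on the work surface. World frame = base frame: x ahead of the robot, y to its left, z up, the work surface at z = 0. Lengths are in m, angles in rad, forces in N, time in s.
With the tool pointing down it reaches from about 0.25 to 0.725 m from the base axis. Payload 4 kg.
Tool frame: the origin (TCP) lies midway between the tips of the shut fingers; the grasp point (between the pads) lies 19 mm behind it; z points along the fingers, y is the line along which they close (so a half turn about z gives the same grasp; the last joint's range is limited). The gripper opens to 85 mm and grips with 20 to 120 N. Pads are 22 mm wide; open, the fingers measure 114 mm over their backs; the gripper's body (76 mm by 85 mm) begins 54 mm behind the grasp point. The pads swing forward as they close: fully open they stand 13 mm farther back than shut.
Start: joints at [-1.277, 0.241, 0.005, 1.335, 0, 1.571], TCP at [0.145, -0.479, 0.231] pointing down, gripper open.
Joint ranges: [-2.72, 2.72], [-1.05, 1.87], [-1.09, 1.28], [-1.99, 2.15], [-1.42, 1.44], [-3.14, 3.14]. Speed limits (rad/s): [2.79, 2.79, 3.14, 3.14, 3.14, 3.14].

## Interface

Orientations are given as a rotation vector (axis times angle).
In Python, from station import manip gives the robot as it stands.
- The arm moves only by the tool shift_gripper, called after ">>>" as a command line: name --argument value ..., lists and objects as JSON in quotes. Schema: {"type":"object","properties":{"increments":{"type":"object","properties":{"sx":{"type":"array","items":{"type":"number"},"minItems":1,"maxItems":5},"sy":{"type":"array","items":{"type":"number"},"minItems":1,"maxItems":5},"sz":{"type":"array","items":{"type":"number"},"minItems":1,"maxItems":5},"drx":{"type":"array","items":{"type":"number"},"minItems":1,"maxItems":5},"dry":{"type":"array","items":{"type":"number"},"minItems":1,"maxItems":5},"drz":{"type":"array","items":{"type":"number"},"minItems":1,"maxItems":5}},"additionalProperties":false,"required":["sx","sy","sz","drx","dry","drz"]},"jaw":{"type":"number"},"only":{"type":"string"},"quiet":{"type":"boolean"},"lines":{"type":"string"}},"required":["increments"],"additionalProperties":false}. increments is an object with one list for each field, all of the same length, 1 to 5, a row being the entries at one place: sx, sy, sz (the shift in cm), drx, dry, drz (a rotation vector in units of 0.05 rad); each row shifts and turns the commanded pose from where the row before left it, along the tool's axes as they then stand; what a row does not reach is not made up. A row lasts 1/8 s, in which the tool goes at most 0.0625 m and 0.188 rad, less where a joint would pass 70% of its speed; a pose out of reach is approached as far as the arm can. jaw is the opening from 0.0 (shut) to 1.0 (fully open), set as the call begins (left out keeps the last). The fingers move at their own pace and stop on an object; the grip force is fixed at half the most. Time passes only in rows, so rows that do not move let the fingers close. The tool returns the time, the measured TCP pose, the force, the opening and the grip force at its end. only (a regular expression) keeps the lines of the reply that match it, lines (a string "A,B") keeps lines A to B, and quiet returns only ok. Input that does not fit is refused with a message, and nothing moves.
- manip.get_obs(): the state, without advancing time (a new reading comes with each control period).
- manip.capture(name): name is "scene" or "top" or "wrist"; returns a dict with "image" (420x560x3 uint8, red, green, blue), "intrinsics" (3x3 intrinsics, pixels), "rvec" (rotation vector, rad) and "tvec" (3), from world to camera coordinates, as OpenCV has them; the wrist camera has in their place "T_tool_cam" (4x4, takes a point from camera to tool coordinates, whose origin is the TCP and whose axes are the flange's). Camera axes: x right, y down, z forward; pixel columns grow to the right and rows downward; lengths in m; the calibration is good to about 2 mm. The wrist camera is an equidistant fisheye: a pixel r from the principal point sees the ray r / f radians off the axis. A picture is of the moment at which its call begins: read the wrist's pose just before it. There is no depth.
- manip.close_job(): hands the job in; it is judged then, once.
The state is a dict: "time_s": time; "joint_positions": joint angles; "qd": joint speeds; "effort": joint torques, N m; "position": TCP position; "eef_rot": TCP orientation; "contact_force": force on the tool from outside, world axes, zero at the start; "wrist_torque": the same for the moment, N m; "grip_width": opening from 0.0 (shut) to 1.0 (fully open); "finger_force": force on a finger pad.
Only numpy, scipy, OpenCV 4.12 (cv2) and the standard library are available. Lean on these libraries where they do the work, as an engineer would, in place of code of your own. Each camera call takes 0.05 s, during which the arm holds its last target. There are 200 camera calls.

## Task

On the graver control unit, turn the stroke dial until its nose points at the small tooth of the index ring. Then fit the guard cap over the dial and press it straight down until it snaps past the spring balls and sits fully home on the collar; keep pressing it down firmly, and finish like that: the program ends while the robot is still pushing on the cap. Do not shift the graver, the brass plate, the jar or the wooden block lying about.

Things in the scene. Friction and masses are not known exactly. Their poses are not given: they have to be found in the camera images.
- unit: Graver control unit, a fixed grey box 140 (x) x 120 (y) x 55 mm high; origin at the centre of its underside on the bench, z up. Centred on its top: a flat collar (the seat), then an aluminium boss 51 mm in diameter, its chamfered top 77 mm above the bench, with the dial on it. Four steel spring balls stand out of the boss's flank to radius 29.5 mm, 67 mm above the bench.
- seat: Flat aluminium collar around the foot of the boss, outer diameter 76 mm, 4 mm high, fixed; origin on the unit's centre line (the dial's axis), 55 mm above the bench; the face on which the cap's rim comes to rest is 59 mm above the bench.
- dial (a joint): Angle of the stroke dial, rad; grows CLOCKWISE seen from above; 0 when the nose points along the unit's -x axis; stops at -1.7 and 1.7. Stays where it is left (0.03 N m of friction). At the start the index tooth is 0.5 to 1.5 rad clockwise of the nose.
- dial_grip (a point): Centre of the dial's black bar grip, on the dial's axis, 94 mm above the bench. The bar is 11 mm wide, 27 mm long, its top 104 mm above the bench; pinch it across the 11 mm from above. It stands on a disc 33 mm in diameter, top 82 mm above the bench; the index tooth reaches up to 83 mm, so keep the fingertips above 85 mm.
- dial_nose (a point): Tip of the dial's pointer nose: a small rib with a white line, sticking out of one end of the bar, its tip 20 mm from the dial's axis. From the axis to this point is the direction in which the dial points; the bar lies along that same direction.
- index_mark (a point): Where the nose tip belongs: directly inside the raised tooth (4 mm wide, 6 mm high) of the fixed brass index ring that lies on the boss around the dial; 20 mm from the dial's axis. The ring stands at a different angle each time.
- cap: Loose guard cap, grey plastic, about 60 g: an upside-down cup 69 mm in diameter, 56 mm high, with a round crown (grip) 36 mm in diameter and 20 mm high on top. Stands rim down on the bench. Origin at the centre of the rim's underside, z up. Any yaw fits. The rim has a lip 3 mm thick with a 53.6 mm hole that passes the boss; above it the bore is 62 mm wide and clears the dial.
- cap_crown (a point): Centre of the crown's flat top, 76 mm above the cap's origin. Pushed over the boss, the cap meets the spring balls with its origin about 71 mm above the bench; the resistance rises to some 10 to 15 N near 67 mm, drops suddenly at about 64 mm (the balls then draw the cap down), and the cap is home with its origin 59 mm above the bench, rigid from there. A similar pull takes it off.
- graver: Bystander: a graver lying on the bench, mushroom wooden handle and thin steel shank, about 105 mm long. Origin near its middle on the bench.
- brass_plate: Bystander: a brass plate 90 x 100 x 4 mm lying flat. Origin at the centre of its underside.
- jar: Bystander: an amber glass jar with black cap, 52 mm in diameter, 65 mm high. Origin at the centre of its underside.
- block: Bystander: a wooden block 55 x 55 x 50 mm. Origin at the centre of its underside.

How it is judged:
On the way, in this order (a step that is already met when the one before it is completed fails the run):
1. the dial's nose points at the index tooth while the cap is still away from the unit (horizontal distance between dial_nose and index_mark below 0.0027 m and horizontal distance between cap and unit above 0.05 m), for 0.3 s.
2. the cap has snapped over the balls and sits home on the collar (z of cap in the frame of seat below 0.0065 m and horizontal distance between cap and seat below 0.005 m and angle between cap's own z axis and vertical below 0.06 rad), for 0.2 s.
At the end, for the whole second after the job is handed in: The cap is snapped on: upright within 0.06 rad, its rim within 2.5 mm of the collar and centred within 5 mm; the dial's nose is within 2.7 mm (about 7.5 degrees) of the index mark; and the robot is still pressing the cap down onto the collar with more than 4 N (all of step 2 and horizontal distance between dial_nose and index_mark below 0.0027 m and contact force between cap and seat above 4 N and (contact force between cap and the fingers above 3 N or contact force between cap and the arm above 3 N)); the arm keeps its last pose, push and grip.
It fails at once if the graver was shifted by more than 20 mm (distance of graver from where it was at the start of the episode above 0.02 m).
It fails at once if the brass plate was shifted by more than 20 mm (distance of brass_plate from where it was at the start of the episode above 0.02 m).
It fails at once if the jar was shifted by more than 20 mm (distance of jar from where it was at the start of the episode above 0.02 m).
It fails at once if the block was shifted by more than 20 mm (distance of block from where it was at the start of the episode above 0.02 m).
It also fails if it takes over 64 s, if anything falls off the work surface, if the arm or the gripper's body presses on something with over 40 N, if the wrist force passes 120 N, or if a joint passes its speed limit or range.

## Working session

There is one attempt and no reset: what is moved stays moved. The work goes in short steps, Python scripts to look and compute and a tool call to move; the robot and the scene stay as the last step left them, time stands still between calls to the robot, and variables do not carry over. Pictures are saved under pics/ and viewed, at most 10 in all, crops included, and the job is handed in when it is done.

```bash
ls; mkdir -p pics; python3 - <<'E'
from station import manip
import cv2,numpy as np
o=manip.get_obs()
print({k:np.round(v,3) for k,v in o.items()})
for n in("scene","top"):
    c=manip.capture(n); cv2.imwrite(f"pics/{n}0.png",c["image"][:,:,::-1]); print(n,c["intrinsics"],c["rvec"],c["tvec"])
    np.savez(f"pics/{n}0.npz",**c)
E
```

```text
pics
station.py
{'time_s': np.float64(0.0), 'joint_positions': array([-1.277,  0.241,  0.004,  1.335, -0.   ,  1.571]), 'qd': array([ 0.002, -0.001, -0.   ,  0.   ,  0.001, -0.002]), 'effort': array([-1.0000e-03, -3.7231e+01,  2.5241e+01,  1.7000e-02, -0.0000e+00,
        0.0000e+00]), 'position': array([ 0.145, -0.478,  0.23 ]), 'eef_rot': array([-3.106e+00, -4.600e-01,  1.000e-03]), 'contact_force': array([-0.559, -0.488,  0.296]), 'wrist_torque': array([ 0.024,  0.003, -0.009]), 'finger_force': np.float64(0.0), 'grip_width': np.float64(1.004)}
scene [[408.58776968   0.         278.85968477]
 [  0.         408.58776968 209.30513574]
 [  0.           0.           1.        ]] [ 0.96476418  2.42871764 -1.06298583] [ 0.42154806 -0.17917043  1.25239125]
top [[465.9280266    0.         277.77225579]
 [  0.         465.9280266  216.40356357]
 [  0.           0.           1.        ]] [ 2.23168574 -2.1777278   0.10373085] [-0.03365368  0.53750632  1.11153005]
```

View pics/top0.png

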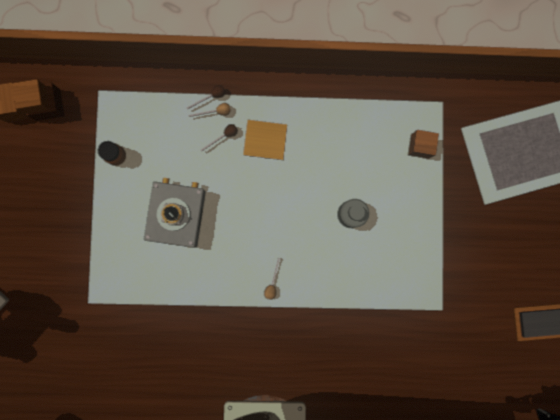

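View pics/scene0.png

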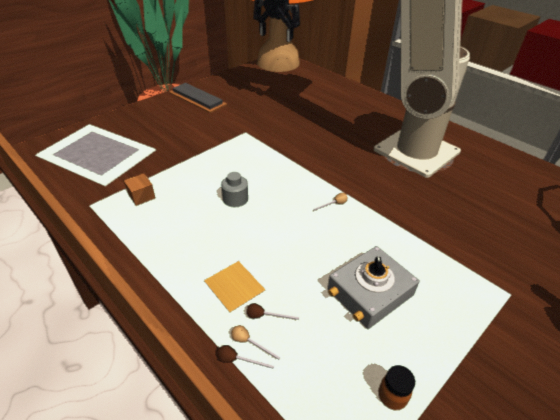

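The top view shows the unit's boss at about (173,213), the cap at (354,213), the graver at (274,280), the jar at (112,152), the plate at (265,140) and the block at (425,144). Next I'll get rough positions for the unit and the cap.

```bash
cat > h.py <<'E'
import numpy as np,cv2
from scipy.spatial.transform import Rotation as R
from station import manip
def ray(c,u,v,obs=None):
    K=c["intrinsics"]
    if "T_tool_cam" in c:
        T=c["T_tool_cam"]; Rt=R.from_rotvec(obs["eef_rot"]).as_matrix()
        x=(u-K[0,2])/K[0,0]; y=(v-K[1,2])/K[1,1]; r=np.hypot(x,y)+1e-12
        d=np.array([np.sin(r)*x/r,np.sin(r)*y/r,np.cos(r)])
        return np.array(obs["position"])+Rt@T[:3,3], Rt@T[:3,:3]@d
    Rm=R.from_rotvec(c["rvec"]).as_matrix()
    return -Rm.T@c["tvec"], Rm.T@np.linalg.inv(K)@np.array([u,v,1.])
def onz(c,u,v,z,obs=None):
    o,d=ray(c,u,v,obs); return o+d*(z-o[2])/d[2]
def proj_w(c,p,obs):
    K=c["intrinsics"];T=c["T_tool_cam"];Rt=R.from_rotvec(obs["eef_rot"]).as_matrix()
    q=T[:3,:3].T@(Rt.T@(np.array(p)-obs["position"])-T[:3,3])
    th=np.arctan2(np.hypot(q[0],q[1]),q[2]); n=np.hypot(q[0],q[1])
    return K[0,0]*th*q[0]/n+K[0,2],K[1,1]*th*q[1]/n+K[1,2]
def wrist(name):
    o=manip.get_obs(); c=manip.capture("wrist"); cv2.imwrite(f"pics/{name}.png",c["image"][:,:,::-1])
    np.savez(f"pics/{name}.npz",**c,**{"o_"+k:v for k,v in o.items()})
    return o,c
def load(name):
    d=dict(np.load(f"pics/{name}.npz")); return {k[2:]:v for k,v in d.items() if k[:2]=="o_"},d
def totool(obs,v): return R.from_rotvec(obs["eef_rot"]).as_matrix().T@np.array(v)
E
python3 - <<'E'
from h import *
c=dict(np.load("pics/top0.npz"))
for n,u,v,z in (("boss",173,213,.06),("capcrown",357,213,.076),("capbody",352,213,.056),("graver",274,280,0),("handle",270,293,.01),("jar",112,152,.065),("block",425,144,.05),("plate",265,140,0)):
    print(n,onz(c,u,v,z).round(3))
o=manip.get_obs();print(R.from_rotvec(o["eef_rot"]).as_matrix().round(3))
w=dict(manip.capture("wrist"));print(w["T_tool_cam"].round(4),w["intrinsics"])
E
```

```text
boss [0.537 0.224 0.06 ]
capcrown [ 0.547 -0.202  0.076]
capbody [ 0.548 -0.194  0.056]
graver [ 0.384 -0.015  0.   ]
handle [ 0.353 -0.006  0.01 ]
jar [0.675 0.368 0.065]
block [ 0.719 -0.369  0.05 ]
plate [0.728 0.015 0.   ]
[[ 0.957  0.29  -0.001]
 [ 0.29  -0.957  0.002]
 [ 0.    -0.002 -1.   ]]
[[ 1.000e-04 -9.530e-01 -3.029e-01  7.690e-02]
 [ 1.000e+00  1.000e-04  2.000e-04  1.000e-03]
 [-2.000e-04 -3.029e-01  9.530e-01 -1.420e-01]
 [ 0.000e+00  0.000e+00  0.000e+00  1.000e+00]] [[325.1922621    0.         281.32301363]
 [  0.         325.1922621  210.14513622]
 [  0.           0.           1.        ]]
```
Jar top z .065... fine.

Careful with the scale: shifts go in cm and turns go in units of 0.05 rad. That gives: 0.044 m is 4.4, -0.043 m is -4.3.

>>> shift_gripper --increments '{"sx": [4.4,4.4,4.4,4.4,4.4],"sy": [-4.3,-4.3,-4.3,-4.3,-4.3],"sz": [0,0,0,0,0],"drx": [0,0,0,0,0],"dry": [0,0,0,0,0],"drz": [0,0,0,0,0]}'

```text
time_s: 0.78
position: [0.2936, -0.2073, 0.2313]
eef_rot: [3.108, 0.459, 0.001]
contact_force: [1.1, -0.8, 0.4]
grip_width: 1.001
finger_force: 0.0
```

>>> shift_gripper --increments '{"sx": [4.4,4.4,4.4,4.4,4.4],"sy": [-4.3,-4.3,-4.3,-4.3,-4.3],"sz": [0,0,0,0,0],"drx": [0,0,0,0,0],"dry": [0,0,0,0,0],"drz": [0,0,0,0,0]}'

```text
time_s: 1.4
position: [0.442, 0.0624, 0.2312]
eef_rot: [3.107, 0.461, 0.0]
contact_force: [0.9, -0.9, 0.7]
grip_width: 1.002
finger_force: 0.0
```

>>> shift_gripper --increments '{"sx": [4.4,4.4,4.4,0,0],"sy": [-4.3,-4.3,-4.3,0,0],"sz": [0,0,0,0,0],"drx": [0,0,0,0,0],"dry": [0,0,0,0,0],"drz": [0,0,0,0,0]}'

```text
time_s: 2.02
position: [0.538, 0.1955, 0.2308]
eef_rot: [-3.076, -0.525, 0.01]
contact_force: [-0.2, 0.7, -0.2]
grip_width: 1.0
finger_force: 0.0
```

```bash
python3 - <<'E'
from h import *
o,c=wrist("w1"); print(o["position"],o["eef_rot"])
im=cv2.resize(c["image"],(784,588),interpolation=cv2.INTER_CUBIC)
cv2.imwrite("pics/w1b.png",im[:,:,::-1])
E
```

```text
[0.53796064 0.19551992 0.23081977] [-3.07576283 -0.52452937  0.00982168]
```

View pics/w1b.png

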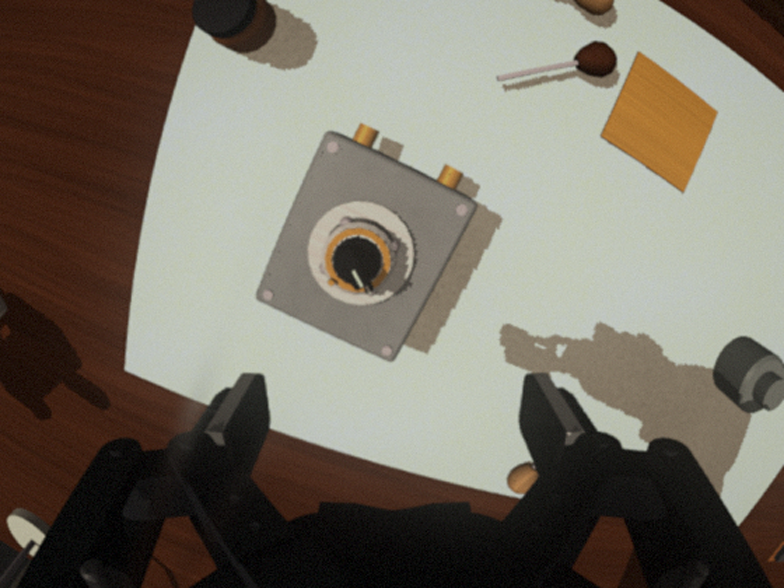

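The wrist view is enlarged 1.4 times. The boss and collar centre is at (360,253), the nose with its white line points down-right to about (368,288), and an orange nub, probably the tooth, is near (333,283). I'll move in closer to measure the angles.

```bash
python3 - <<'E'
from h import *
o,c=load("w1")
p=onz(c,360/1.4,253/1.4,.059,o);print(p)
# ring: collar by mask fit: light low-saturation blob
print("crown/cap",onz(c,772/1.4,391/1.4,.076,o))
d=p-o["position"]; d[2]=0; print("to dial in tool",totool(o,d).round(4))
print("corners",[onz(c,u/1.4,v/1.4,.055,o).round(4) for u,v in((332,147),(462,210),(387,351),(267,295))])
E
```

```text
[0.53581425 0.22307589 0.059     ]
crown/cap [ 0.55189828 -0.19281507  0.076     ]
to dial in tool [ 0.0071 -0.0267  0.0006]
corners [array([0.6002, 0.2658, 0.055 ]), array([0.5885, 0.1656, 0.055 ]), array([0.4688, 0.1798, 0.055 ]), array([0.4807, 0.2803, 0.055 ])]
```

>>> shift_gripper --increments '{"sx": [0,0,0],"sy": [-1.3,-1.3,0],"sz": [4,4,0],"drx": [0,0,0],"dry": [0,0,0],"drz": [0,0,0]}'

```text
time_s: 2.45
position: [0.5305, 0.2083, 0.15]
eef_rot: [-3.061, -0.553, 0.02]
contact_force: [-0.3, -0.6, 0.7]
grip_width: 1.0
finger_force: 0.0
```

```bash
python3 - <<'E'
from h import *
o,c=wrist("w2"); print(o["position"],o["eef_rot"])
u,v=proj_w(c,(0.535,0.223,.083),o);print(u,v)
u,v=int(u),int(v); s=55; u0,v0=u-s,v-s; print("crop origin",u0,v0)
im=cv2.resize(c["image"][v0:v0+2*s,u0:u0+2*s],(594,594),interpolation=cv2.INTER_CUBIC)
cv2.imwrite("pics/w2b.png",im[:,:,::-1])
E
```

```text
[0.53049388 0.20833025 0.14997865] [-3.06110256 -0.55333636  0.02035249]
265.05063528526205 210.84434422994687
crop origin 210 155
```

View pics/w2b.png

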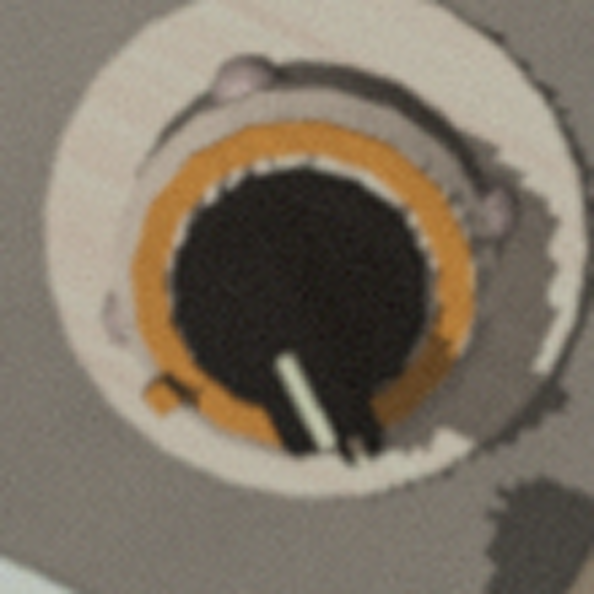

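The crop is enlarged 5.4 times from origin (210,155). The tooth's top is at about (165,397) and the white nose line runs from (288,355) to (325,445). I'll stretch the dark tones to see the bar itself.

```bash

python3 - <<'E'
from h import *
o,c=load("w2")
im=c["image"][155:265,210:320].astype(float)
im=cv2.resize(im,(594,594),interpolation=cv2.INTER_CUBIC)
im=cv2.GaussianBlur(im,(0,0),3)
cv2.imwrite("pics/w2c.png",np.clip((im-15)*7,0,255).astype(np.uint8)[:,:,::-1])
hsv=cv2.cvtColor(c["image"],cv2.COLOR_RGB2HSV)
g=hsv[155:265,210:320]
m=((g[:,:,0]<25)&(g[:,:,1]>110)&(g[:,:,2]>90)).astype(np.uint8)
cs,_=cv2.findContours(m,cv2.RETR_EXTERNAL,cv2.CHAIN_APPROX_NONE)
for k in sorted(cs,key=cv2.contourArea)[::-1][:3]: print(cv2.contourArea(k),cv2.boundingRect(k))
w=((g[:,:,2]>120)&(g[:,:,1]<90)).astype(np.uint8); w[:62]=0
n,l,s,ce=cv2.connectedComponentsWithStats(w)
print(s[:6],ce[:6])
E
```

```text
823.5 (24, 22, 64, 61)
[[   0    0  110  110 9063]
 [   0   62  110   48 2988]
 [  85   62    2    4    4]
 [  98   62    7    7   31]
 [ 106  104    4    6   14]] [[ 57.66788039  42.74776564]
 [ 44.11613119  89.77878179]
 [ 85.5         63.5       ]
 [101.03225806  64.90322581]
 [108.07142857 107.28571429]]
```

View pics/w2c.png

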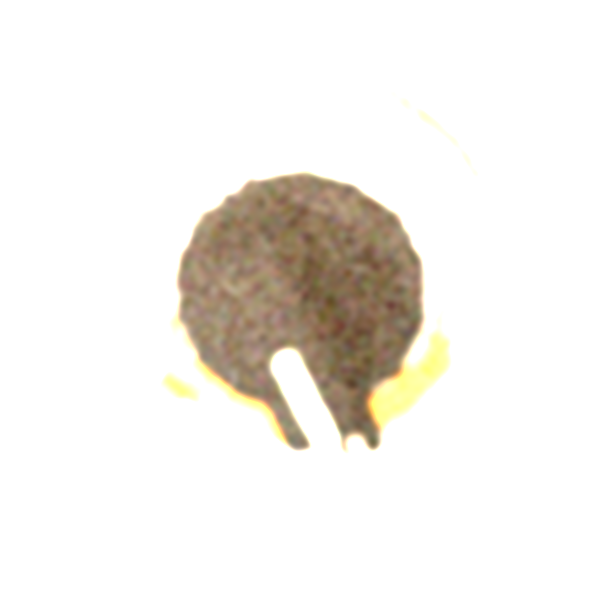

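```bash

python3 - <<'E'
from h import *
o,c=load("w2")
f=lambda u,v,z: onz(c,210+(u+.5)/5.4-.5,155+(v+.5)/5.4-.5,z,o)
def fit(P):
    A=np.c_[2*P[:,:2],np.ones(len(P))]; s=np.linalg.lstsq(A,(P[:,:2]**2).sum(1),rcond=None)[0]; return s[:2],np.sqrt(s[2]+s[:2]@s[:2])
disc=[(180,290),(200,222),(245,185),(300,173),(350,185),(395,222),(418,265),(421,310),(403,370),(205,360)]
A,r=fit(np.array([f(u,v,.082) for u,v in disc]));print("disc",A,r)
col=[(47,215),(60,150),(100,75),(160,25),(445,25),(500,65),(545,120),(580,190),(585,260),(560,350),(455,462),(390,485),(310,495),(220,478),(130,415),(80,340)]
C,r=fit(np.array([f(u,v,.059) for u,v in col]));print("collar",C,r)
for u,v in((165,397),(172,388)):
  for z in(.079,.083):
    t=f(u,v,z)[:2]-A; print("tooth",z,np.hypot(*t),np.arctan2(t[1],t[0]))
for z in(.082,.088,.092,.098,.104):
    a=f(288,352,z)[:2];b=f(328,448,z)[:2]; d=b-a
    print(z,"dir",np.arctan2(d[1],d[0]),"ra",np.hypot(*(a-A)),"rb",np.hypot(*(b-A)),"ang b",np.arctan2(*(b-A)[::-1]),"offset",np.cross(a-A,d/np.hypot(*d)))
Rt=R.from_rotvec(o["eef_rot"]).as_matrix();print("tool x yaw",np.arctan2(Rt[1,0],Rt[0,0]),Rt[:,2])
E
```

```text
disc [0.5358308  0.22319095] 0.015527508361499631
collar [0.53493153 0.22313275] 0.037176636728775816
tooth 0.079 0.023850352000691404 2.6199713851292485
tooth 0.083 0.022344131227584448 2.585501744139126
tooth 0.079 0.022279016775437872 2.603927697051475
tooth 0.083 0.02081650772716685 2.566106845641753
0.082 dir -2.4245932227592744 ra 0.00784414060059684 rb 0.021038629571665662 ang b -2.6323746491923874 offset 0.004340049533502475
0.088 dir -2.424593222759278 ra 0.0056144747431469185 rb 0.018610476784802422 ang b -2.5896863912298254 offset 0.0030585245397917868
0.092 dir -2.4245932227592784 ra 0.004128647922861549 rb 0.01701501698626731 ang b -2.554501198301058 offset 0.0022041745439847073
0.098 dir -2.424593222759272 ra 0.0019037252637886858 rb 0.014672006058986763 ang b -2.487519774068638 offset 0.000922649550274104
0.104 dir -2.4245932227592735 ra 0.000393188106058421 rb 0.012419474572451614 ang b -2.3956930142205137 offset -0.00035887544343652083
tool x yaw 0.3577859361004399 [-0.01835335  0.02799008 -0.9994397 ]<stdin>:15: DeprecationWarning: Arrays of 2-dimensional vectors are deprecated. Use arrays of 3-dimensional vectors instead. (deprecated in NumPy 2.0)
```

The white line lies on top of the bar: at z=0.104 it passes through the axis. That puts the nose at -2.425 rad and the tooth at about 2.57 rad, so the dial has to turn about 1.28 rad clockwise. I'll work out the alignment for the grip.

```bash

cat >> h.py <<'E'
def go(p,yaw):
    "tool-frame shift and rotvec to reach TCP p, tool down with x at yaw"
    o=manip.get_obs(); Rc=R.from_rotvec(o["eef_rot"]); 
    Rd=R.from_euler("z",yaw)*R.from_euler("x",np.pi)
    print("t",round(float(o["time_s"]),2),"pos",o["position"].round(4),"q",o["joint_positions"].round(2),"qd",abs(o["qd"]).max().round(3),"F",o["contact_force"].round(1))
    print("shift(in cur axes)",Rc.inv().apply(np.array(p)-o["position"]).round(4),"shift(in desired axes)",Rd.inv().apply(np.array(p)-o["position"]).round(4),"rot",(Rc.inv()*Rd).as_rotvec().round(4))
E
python3 -c "
from h import *
go((.5354,.2232,.13),.717)"
```

```text
t 2.5 pos [0.5324 0.209  0.1523] q [0.36 0.43 0.06 1.21 0.03 3.14] qd 0.068 F [0.4 0.3 0.3]
shift(in cur axes) [ 0.0079 -0.0116  0.0227] shift(in desired axes) [ 0.0116 -0.0088  0.0223] rot [-0.0327 -0.0031 -0.3593]
```

The last joint is at its limit, so I'll take the half-turned grasp instead (yaw -2.425).

In the tool's units: -0.187 rad is -3.74.

>>> shift_gripper --increments '{"sx": [0,0,0,0,0],"sy": [0,0,0,0,0],"sz": [0,0,0,0,0],"drx": [0,-0.66,0,0,0],"dry": [0,-0.06,0,0,0],"drz": [-3.6,-3.6,-3.74,-3.74,-3.74]}' --quiet true

```text
ok
```

>>> shift_gripper --increments '{"sx": [0,0,0,0,0],"sy": [0,0,0,0,0],"sz": [0,0,0,0,0],"drx": [0,0,0,0,0],"dry": [0,0,0,0,0],"drz": [-3.74,-3.74,-3.74,-3.74,-3.74]}' --quiet true

```text
ok
```

>>> shift_gripper --increments '{"sx": [0,0,0,0,0],"sy": [0,0,0,0,0],"sz": [0,0,0,0,0],"drx": [0,0,0,0,0],"dry": [0,0,0,0,0],"drz": [-3.74,-3.74,-3.74,-3.74,-3.74]}' --quiet true

```text
ok
```

>>> shift_gripper --increments '{"sx": [0,0,0,0,0],"sy": [0,0,0,0,0],"sz": [0,0,0,0,0],"drx": [0,0,0,0,0],"dry": [0,0,0,0,0],"drz": [-3.74,-3.74,-3.74,-2.8,0]}'

```text
time_s: 5.0
position: [0.5351, 0.21, 0.1552]
eef_rot: [-1.083, 2.938, 0.0]
contact_force: [-0.0, -0.7, -0.4]
grip_width: 1.003
finger_force: 0.0
```

```bash
python3 -c "
from h import *
go((.5354,.2232,.13),-2.425)"
```

```text
t 5.0 pos [0.5351 0.21   0.1552] q [ 0.37  0.42  0.06  1.2  -0.   -0.33] qd 0.037 F [-0.  -0.7 -0.4]
shift(in cur axes) [-0.0086  0.0099  0.0252] shift(in desired axes) [-0.0089  0.0097  0.0252] rot [-0.0034  0.0095 -0.0102]
```

>>> shift_gripper --increments '{"sx": [-0.9,0,0],"sy": [1,0,0],"sz": [1.2,0,0],"drx": [-0.06,0,0],"dry": [0.18,0,0],"drz": [-0.2,0,0]}'

```text
time_s: 5.38
position: [0.5338, 0.2239, 0.1398]
eef_rot: [1.104, -2.936, 0.0]
contact_force: [0.1, -0.8, 0.3]
grip_width: 1.001
finger_force: 0.0
```

```bash
python3 - <<'E'
from h import *
go((.5354,.2232,.088),-2.425)
o,c=wrist("w3")
u,v=proj_w(c,(0.535,0.223,.083),o);print(u,v)
u,v=int(u),int(v); s=50; u0,v0=u-s,v-s; print("crop origin",u0,v0)
im=cv2.resize(c["image"][v0:v0+2*s,u0:u0+2*s],(600,600),interpolation=cv2.INTER_CUBIC).astype(float)
cv2.imwrite("pics/w3b.png",(255*np.clip((im-15)/220,0,1)**.5).astype(np.uint8)[:,:,::-1])
E
```

```text
t 5.38 pos [0.5338 0.2239 0.1398] q [ 0.4   0.45  0.07  1.19 -0.   -0.32] qd 0.007 F [ 0.1 -0.8  0.3]
shift(in cur axes) [-0.001  -0.0017  0.0518] shift(in desired axes) [-0.0007 -0.0016  0.0518] rot [ 0.0016 -0.0048  0.0026]
280.06261207744996 233.02605611306916
crop origin 230 183
```

View pics/w3b.png

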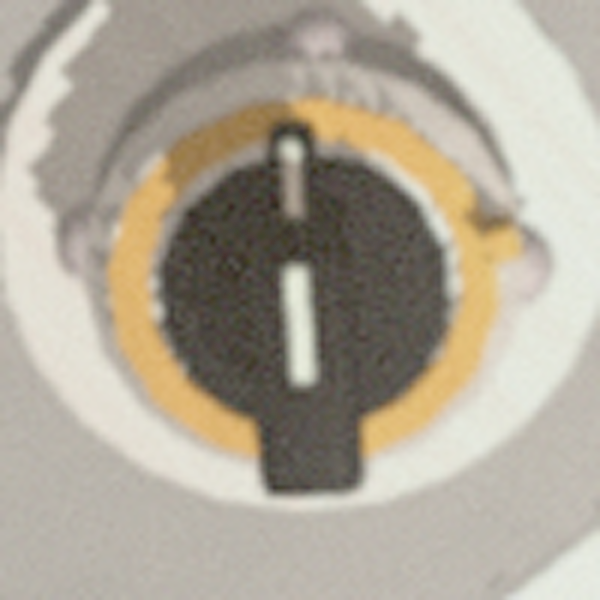

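From the opposite side the nose tip is at (291,128), the bar-top line runs (295,265) to (303,385), and the tooth is at (508,240). The bar's far end is at (262–363,490).

```bash

python3 - <<'E'
from h import *
o,c=load("w3")
f=lambda u,v,z: onz(c,230+(u+.5)/6-.5,183+(v+.5)/6-.5,z,o)
def fit(P):
    A=np.c_[2*P[:,:2],np.ones(len(P))]; s=np.linalg.lstsq(A,(P[:,:2]**2).sum(1),rcond=None)[0]; return s[:2],np.sqrt(s[2]+s[:2]@s[:2])
ang=lambda d: float(np.arctan2(d[1],d[0]))
disc=[(160,290),(167,245),(190,203),(225,172),(365,165),(405,190),(435,230),(447,280),(440,335),(415,380),(250,405),(200,380),(170,335)]
A,r=fit(np.array([f(u,v,.082) for u,v in disc]));print("disc",A,r)
ring=[(110,290),(122,235),(160,165),(215,122),(300,98),(365,110),(430,150),(470,200),(495,300),(475,365),(430,420),(370,450),(250,455),(190,430),(140,380)]
for z in(.077,.079): B,r=fit(np.array([f(u,v,z) for u,v in ring]));print("ring",z,B,r)
t=f(508,238,.083)[:2]-A; print("tooth",np.hypot(*t),ang(t))
a,b=f(303,385,.104)[:2],f(295,265,.104)[:2]
print("bar line",ang(b-a),"start from A",a-A,"end r",np.hypot(*(b-A)),ang(b-A))
print("bar end",f(312,490,.104)[:2]-A)
for z in(.082,.086,.09): n=f(291,126,z)[:2]-A; m=f(292,215,z)[:2];print("nose",z,np.hypot(*n),ang(n),ang(n+A-m))
E
```

```text
disc [0.5339958  0.22239529] 0.015853858325228173
ring 0.077 [0.53549666 0.22345773] 0.021704172270836798
ring 0.079 [0.53492072 0.22295891] 0.021492602930459948
tooth 0.022954041358179283 2.568513718647194
bar line -2.362590874610949 start from A [0.00145214 0.00106078] end r 0.010984969611632603 -2.3384317223790365
bar end [0.00967623 0.00945934]
nose 0.082 0.018724299430675186 -2.3446152493489243 -2.414429268007327
nose 0.086 0.019870864023355073 -2.3508152092705537 -2.4144292680073276
nose 0.09 0.02101810909090378 -2.356338529758101 -2.414429268007328
```

>>> shift_gripper --increments '{"sx": [0,0,0],"sy": [-0.1,0,0],"sz": [2.5,2.6,0],"drx": [0,0,0],"dry": [0,0,0],"drz": [-0.66,0,0]}'

```text
time_s: 5.8
position: [0.5328, 0.222, 0.0873]
eef_rot: [1.15, -2.914, 0.0]
contact_force: [1.2, 0.2, 0.7]
grip_width: 0.997
finger_force: 0.0
```

```bash
python3 -c "
from h import *
go((.535,.223,.0875),-2.39)"
```

```text
t 5.8 pos [0.5328 0.222  0.0873] q [ 0.39  0.5  -0.01  1.07  0.   -0.36] qd 0.05 F [1.2 0.2 0.7]
shift(in cur axes) [-0.0023 -0.0008 -0.0002] shift(in desired axes) [-0.0023 -0.0008 -0.0002] rot [ 0.0032 -0.0084  0.0002]
```

>>> shift_gripper --increments '{"sx": [-0.2,0,0,0,0],"sy": [-0.1,0,0,0,0],"sz": [0,0,0,0,0],"drx": [0.06,0,0,0,0],"dry": [-0.16,0,0,0,0],"drz": [0,0,0,0,0]}' --jaw 0.0

```text
time_s: 6.42
position: [0.5361, 0.2249, 0.0902]
eef_rot: [-1.154, 2.917, 0.005]
contact_force: [-3.3, 3.9, 4.3]
grip_width: 0.106
finger_force: 60.5
```

>>> shift_gripper --increments '{"sx": [0,0,0],"sy": [0,0,0],"sz": [0,0,0],"drx": [0,0,0],"dry": [0,0,0],"drz": [0,0,0]}'

```text
time_s: 6.8
position: [0.5361, 0.225, 0.0901]
eef_rot: [-1.154, 2.917, 0.005]
contact_force: [-3.5, 2.8, 5.6]
grip_width: 0.11
finger_force: 60.5
```

```bash
python3 -c "
from h import *
go((.535,.223,.0875),-3.698)"
```

```text
t 6.8 pos [0.5361 0.225  0.0901] q [ 0.4   0.49 -0.01  1.06  0.   -0.36] qd 0.001 F [-3.5  2.8  5.6]
shift(in cur axes) [ 0.0022 -0.0007  0.0026] shift(in desired axes) [-0.0001 -0.0023  0.0026] rot [0.0046 0.0043 1.3098]
```

>>> shift_gripper --increments '{"sx": [0,0,0,0,0],"sy": [0,0,0,0,0],"sz": [0,0,0,0,0],"drx": [0,0,0,0,0],"dry": [0,0,0,0,0],"drz": [2,3,3,3,3]}'

```text
time_s: 7.42
position: [0.5363, 0.2245, 0.0901]
eef_rot: [-0.076, 3.137, 0.005]
contact_force: [-3.1, 1.5, 6.2]
grip_width: 0.111
finger_force: 60.5
```

>>> shift_gripper --increments '{"sx": [0,0,0,0,0],"sy": [0,0,0,0,0],"sz": [0,0,0,0,0],"drx": [0,0,0,0,0],"dry": [0,0,0,0,0],"drz": [3,3,3,3,0]}'

```text
time_s: 8.05
position: [0.5362, 0.2241, 0.0902]
eef_rot: [0.849, 3.022, 0.006]
contact_force: [-3.2, 2.8, 5.4]
grip_width: 0.11
finger_force: 60.6
```

```bash
python3 -c "
from h import *
go((.535,.223,.0875),-3.698)"
```

```text
t 8.05 pos [0.5362 0.2241 0.0902] q [ 0.4   0.49 -0.01  1.07  0.    0.94] qd 0.029 F [-3.2  2.8  5.4]
shift(in cur axes) [ 0.0004 -0.0015  0.0027] shift(in desired axes) [ 0.0004 -0.0015  0.0027] rot [0.0044 0.0017 0.0083]
```

>>> shift_gripper --increments '{"sx": [0,0,0],"sy": [0,0,0],"sz": [0,0,0],"drx": [0,0,0],"dry": [0,0,0],"drz": [0.16,0,0]}' --quiet true

```text
ok
```

>>> shift_gripper --increments '{"sx": [0,0,0,0,0],"sy": [0,0,0,0,0],"sz": [0,0,0,-2.5,-2.5],"drx": [0,0,0,0,0],"dry": [0,0,0,0,0],"drz": [0,0,0,0,0]}' --jaw 1.0

```text
time_s: 9.05
position: [0.5363, 0.2231, 0.1393]
eef_rot: [0.862, 3.018, 0.003]
contact_force: [0.2, 0.4, 0.1]
grip_width: 1.001
finger_force: 0.0
```

>>> shift_gripper --increments '{"sx": [0],"sy": [0],"sz": [0],"drx": [0],"dry": [0],"drz": [0]}' --quiet true

```text
ok
```

```bash
python3 - <<'E'
from h import *
go((.5354,.2232,.14),-3.698)
o,c=wrist("w4")
u,v=proj_w(c,(0.535,0.223,.083),o)
u,v=int(u),int(v); s=50; u0,v0=u-s,v-s; print("crop origin",u0,v0)
im=cv2.resize(c["image"][v0:v0+2*s,u0:u0+2*s],(600,600),interpolation=cv2.INTER_CUBIC).astype(float)
cv2.imwrite("pics/w4b.png",(255*np.clip((im-15)/220,0,1)**.5).astype(np.uint8)[:,:,::-1])
E
```

```text
t 9.18 pos [0.5383 0.224  0.1415] q [ 0.39  0.45  0.06  1.18 -0.    0.95] qd 0.051 F [-0.3 -0.4 -0.2]
shift(in cur axes) [ 0.002  -0.0022  0.0014] shift(in desired axes) [ 0.002  -0.0022  0.0015] rot [0.0078 0.0057 0.0004]
crop origin 228 175
```

View pics/w4b.png

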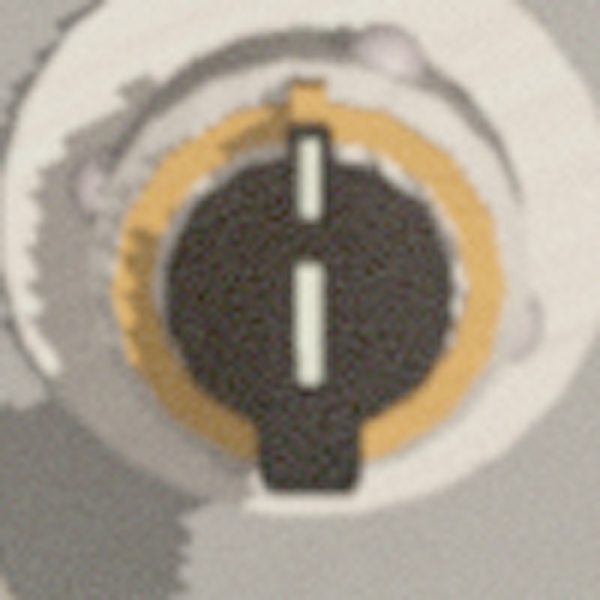

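The tooth at (308,95) is directly outside the nose at (310,135), about 0.3 mm off, so the dial is set. Next I'll refine the axis from this view and go to the cap.

>>> shift_gripper --increments '{"sx": [0,-2.9,-2.9,-2.9,-2.9],"sy": [0,-4.4,-4.4,-4.4,-4.4],"sz": [-2,0,0,0,0],"drx": [0.16,0,0,0,0],"dry": [0.12,0,0,0,0],"drz": [0,0,0,0,0]}' --quiet true

```text
ok
```

>>> shift_gripper --increments '{"sx": [-2.9,-2.9,-2.9,0,0],"sy": [-4.4,-4.4,-4.4,0,0],"sz": [0,0,0,0,0],"drx": [0,0,0,0,0],"dry": [0,0,0,0,0],"drz": [0,0,0,0,0]}'

```text
time_s: 10.48
position: [0.5456, -0.1451, 0.1586]
eef_rot: [-0.861, -3.014, 0.004]
contact_force: [-0.1, -0.3, 0.3]
grip_width: 0.999
finger_force: 0.0
```

```bash
python3 - <<'E'
from h import *
def fit(P):
    A=np.c_[2*P[:,:2],np.ones(len(P))]; s=np.linalg.lstsq(A,(P[:,:2]**2).sum(1),rcond=None)[0]; return s[:2],np.sqrt(s[2]+s[:2]@s[:2])
o,c=load("w4")
f=lambda u,v,z: onz(c,228+(u+.5)/6-.5,175+(v+.5)/6-.5,z,o)
disc=[(163,290),(175,235),(205,190),(250,160),(370,160),(410,190),(440,230),(455,280),(448,335),(420,385),(250,410),(205,380),(175,335)]
print("disc",fit(np.array([f(u,v,.082) for u,v in disc])))
ring=[(118,290),(130,235),(165,165),(220,122),(400,122),(450,170),(485,230),(500,290),(485,360),(440,420),(370,455),(250,455),(195,430),(150,385)]
print("ring",fit(np.array([f(u,v,.078) for u,v in ring])))
print("bar ends",(f(310,258,.104)),f(310,490,.104)[:2])
go((.549,-.194,.15),2.585)
o,c=wrist("w5"); im=cv2.resize(c["image"],(784,588)); cv2.imwrite("pics/w5b.png",im[:,:,::-1])
E
```

```text
disc (array([0.53399446, 0.22434982]), np.float64(0.01605662817476396))
ring (array([0.53521839, 0.22339768]), np.float64(0.021447012024108317))
bar ends [0.52427473 0.23034249 0.104     ] [0.54548303 0.21709994]
t 10.47 pos [ 0.5456 -0.1451  0.1586] q [-0.26  0.41  0.06  1.22 -0.    0.3 ] qd 0.032 F [-0.1 -0.3  0.3]
shift(in cur axes) [-0.0288 -0.0396  0.0086] shift(in desired axes) [-0.0287 -0.0397  0.0086] rot [-0.0045 -0.0059  0.    ]
```

View pics/w5b.png

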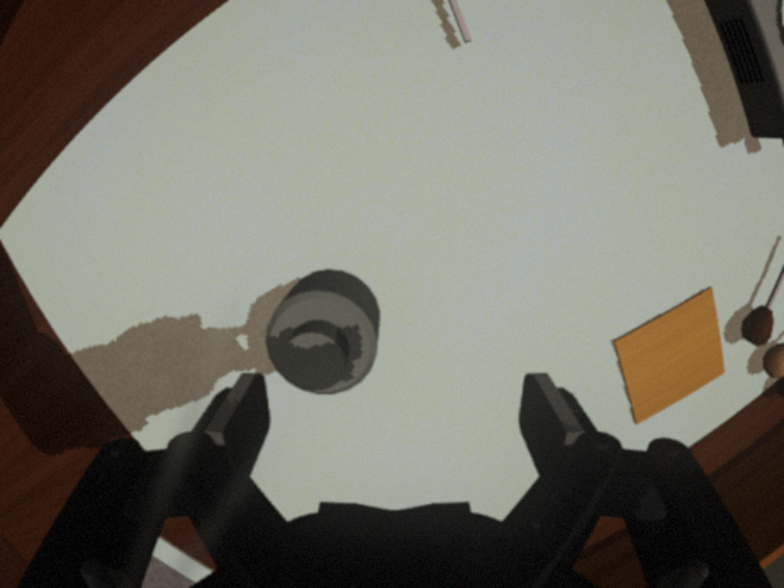

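The cap's shoulder disc is centred at about (322,342) in the 1.4x picture, with the crown in front at about (313,362). I'll move above it and measure again.

>>> shift_gripper --increments '{"sx": [-2.9,0,0],"sy": [-4,0,0],"sz": [0,1,0],"drx": [-0.09,0,0],"dry": [-0.12,0,0],"drz": [0,0,0]}'

```text
time_s: 10.9
position: [0.549, -0.1929, 0.1486]
eef_rot: [-0.86, -3.021, -0.0]
contact_force: [-0.8, 0.9, -0.3]
grip_width: 0.999
finger_force: 0.0
```

```bash
python3 - <<'E'
from h import *
go((.549,-.194,.14),2.585)
o,c=wrist("w6")
u,v=map(int,proj_w(c,(0.549,-.194,.066),o));s=75; u0,v0=u-s,v-s; print("crop origin",u0,v0)
im=cv2.resize(c["image"][v0:v0+2*s,u0:u0+2*s],(600,600),interpolation=cv2.INTER_CUBIC).astype(float)
cv2.imwrite("pics/w6b.png",(255*np.clip((im-15)/220,0,1)**.5).astype(np.uint8)[:,:,::-1])
E
```

```text
t 10.9 pos [ 0.549  -0.1929  0.1486] q [-0.34  0.45  0.08  1.21  0.    0.22] qd 0.013 F [-0.8  0.9 -0.3]
shift(in cur axes) [-0.0005 -0.0009  0.0086] shift(in desired axes) [-0.0005 -0.0009  0.0086] rot [ 0.0001 -0.0007  0.0022]
crop origin 206 143
```

View pics/w6b.png

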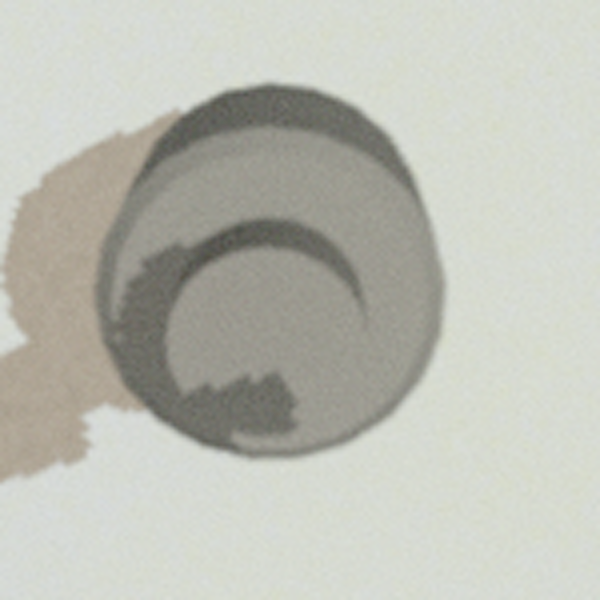

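```bash

python3 - <<'E'
from h import *
def fit(P):
    A=np.c_[2*P[:,:2],np.ones(len(P))]; s=np.linalg.lstsq(A,(P[:,:2]**2).sum(1),rcond=None)[0]; return s[:2].round(4),np.sqrt(s[2]+s[:2]@s[:2]).round(4)
o,c=load("w6")
f=lambda u,v,z: onz(c,206+(u+.5)/4-.5,143+(v+.5)/4-.5,z,o)
sh=[(97,290),(120,365),(165,420),(220,450),(270,458),(330,450),(390,415),(430,350),(443,290)]
tp=[(270,125),(220,130),(345,140),(395,170)]
for z in(.053,.056): print("shoulder",z,fit(np.array([f(u,v,z) for u,v in sh])),fit(np.array([f(u,v,z) for u,v in sh+tp])))
cr=[(163,325),(180,280),(215,255),(265,247),(310,262),(350,295),(365,320),(170,370),(190,400)]
print("crown",fit(np.array([f(u,v,.076) for u,v in cr])))
cs=dict(np.load("pics/top0.npz"))
hsv=cv2.cvtColor(cs["image"],cv2.COLOR_RGB2HSV)
E
```

```text
shoulder 0.053 (array([ 0.5493, -0.2017]), np.float64(0.0333)) (array([ 0.5485, -0.2011]), np.float64(0.0339))
shoulder 0.056 (array([ 0.5484, -0.201 ]), np.float64(0.0329)) (array([ 0.5477, -0.2005]), np.float64(0.0335))
crown (array([ 0.5484, -0.2021]), np.float64(0.0177))
```

>>> shift_gripper --increments '{"sx": [-0.4,0,0,0],"sy": [-0.7,0,0,0],"sz": [3,3,2.4,0],"drx": [0,0,0,0],"dry": [0,0,0,0],"drz": [0,0,0,0]}'

```text
time_s: 11.45
position: [0.5482, -0.2007, 0.0641]
eef_rot: [-0.858, -3.02, -0.0]
contact_force: [0.2, -0.4, -0.5]
grip_width: 0.997
finger_force: 0.0
```

```bash
python3 -c "
from h import *
go((.5487,-.2014,.061),2.585)"
```

```text
t 11.45 pos [ 0.5482 -0.2007  0.0641] q [-0.35  0.53 -0.03  1.02 -0.    0.2 ] qd 0.051 F [ 0.2 -0.4 -0.5]
shift(in cur axes) [-0.0008 -0.0003  0.0031] shift(in desired axes) [-0.0008 -0.0003  0.0031] rot [-0.0005 -0.0023  0.0028]
```

>>> shift_gripper --increments '{"sx": [0,0,0,0,0],"sy": [0,0,0,0,0],"sz": [0.2,0,0,0,0],"drx": [0,0,0,0,0],"dry": [0,0,0,0,0],"drz": [0,0,0,0,0]}' --jaw 0.0

```text
time_s: 12.08
position: [0.5509, -0.203, 0.0655]
eef_rot: [0.86, 3.016, -0.0]
contact_force: [0.1, 0.8, 5.3]
grip_width: 0.391
finger_force: 59.2
```

>>> shift_gripper --increments '{"sx": [0,0],"sy": [0,0],"sz": [0,0],"drx": [0,0],"dry": [0,0],"drz": [0,0]}'

```text
time_s: 12.32
position: [0.551, -0.2029, 0.0655]
eef_rot: [0.86, 3.016, -0.0]
contact_force: [-0.1, 1.2, 6.2]
grip_width: 0.387
finger_force: 59.2
```

>>> shift_gripper --increments '{"sx": [0,0,0],"sy": [0,0,0],"sz": [0,0,0],"drx": [0,0,0],"dry": [0,0,0],"drz": [0,0,0]}' --jaw 1.0

```text
time_s: 12.7
position: [0.5495, -0.2028, 0.0636]
eef_rot: [0.862, 3.019, -0.001]
contact_force: [-0.3, 0.5, 0.4]
grip_width: 0.991
finger_force: 0.0
```

>>> shift_gripper --increments '{"sx": [0,0,0,0,0],"sy": [0,0,0,0,0],"sz": [-1,0,0,0,0],"drx": [0,0,0,0,0],"dry": [0,0,0,0,0],"drz": [-3.74,-3.74,-3.74,-3.74,-3.74]}' --quiet true

```text
ok
```

>>> shift_gripper --increments '{"sx": [0,0,0,0,0],"sy": [0,0,0,0,0],"sz": [0,0,0,0,0],"drx": [0,0,0,0,0],"dry": [0,0,0,0,0],"drz": [-3.74,-3.74,-3.74,0,0]}'

```text
time_s: 13.95
position: [0.5497, -0.2028, 0.0738]
eef_rot: [-1.419, 2.801, -0.003]
contact_force: [0.5, -0.8, 0.3]
grip_width: 0.998
finger_force: 0.0
```

```bash
python3 -c "
from h import *
go((.5487,-.2014,.061),2.585+1.496)"
```

```text
t 13.95 pos [ 0.5497 -0.2028  0.0738] q [-0.35  0.52 -0.01  1.04 -0.   -1.29] qd 0.013 F [ 0.5 -0.8  0.3]
shift(in cur axes) [-0.0005  0.0017  0.0128] shift(in desired axes) [-0.0005  0.0017  0.0128] rot [-0.0023  0.0004 -0.0019]
```

Careful with the scale: shifts go in cm and turns go in units of 0.05 rad. That gives: 0.009 m is 0.9.

>>> shift_gripper --increments '{"sx": [0,0],"sy": [0,0],"sz": [0.9,0],"drx": [0,0],"dry": [0,0],"drz": [0,0]}'

```text
time_s: 14.2
position: [0.5489, -0.2025, 0.0637]
eef_rot: [-1.422, 2.801, -0.001]
contact_force: [-1.0, 0.3, -0.4]
grip_width: 0.998
finger_force: 0.0
```

>>> shift_gripper --increments '{"sx": [0,0,0,0,0],"sy": [0,0,0,0,0],"sz": [0,0,0,0,0],"drx": [0,0,0,0,0],"dry": [0,0,0,0,0],"drz": [0,0,0,0,0]}' --jaw 0.0

```text
time_s: 14.82
position: [0.5499, -0.2028, 0.0655]
eef_rot: [-1.422, 2.799, -0.004]
contact_force: [-2.2, 0.8, 4.2]
grip_width: 0.394
finger_force: 59.4
```

>>> shift_gripper --increments '{"sx": [0,0],"sy": [0,0],"sz": [0,0],"drx": [0,0],"dry": [0,0],"drz": [0,0]}'

```text
time_s: 15.08
position: [0.55, -0.2028, 0.0655]
eef_rot: [-1.422, 2.799, -0.004]
contact_force: [-1.6, 0.1, 5.6]
grip_width: 0.389
finger_force: 59.5
```

>>> shift_gripper --increments '{"sx": [0,0,0,0],"sy": [0,0,0,0],"sz": [-3,-6,-2,0],"drx": [0,0,0,0],"dry": [0,0,0,0],"drz": [0,0,0,0]}'

```text
time_s: 15.58
position: [0.5509, -0.2033, 0.1766]
eef_rot: [-1.421, 2.797, -0.008]
contact_force: [0.9, 0.0, -0.6]
grip_width: 0.387
finger_force: 59.9
```

```bash
python3 -c "
from h import *
go((.5356,.2245,.175),2.585+1.496)"
```

```text
t 15.57 pos [ 0.5509 -0.2033  0.1766] q [-0.35  0.43  0.14  1.27 -0.   -1.29] qd 0.064 F [ 0.9  0.  -0.6]
shift(in cur axes) [-3.364e-01  2.646e-01  3.000e-04] shift(in desired axes) [-0.3363  0.2648  0.0016] rot [-0.0068  0.0016  0.0007]
```

In the tool's units: -0.042 m is -4.2, 0.033 m is 3.3, -0.007 rad is -0.14.

>>> shift_gripper --increments '{"sx": [0,-4.2,-4.2,-4.2,-4.2],"sy": [0,3.3,3.3,3.3,3.3],"sz": [-1.6,0,0,0,0],"drx": [-0.14,0,0,0,0],"dry": [0.032,0,0,0,0],"drz": [0,0,0,0,0]}' --quiet true

```text
ok
```

>>> shift_gripper --increments '{"sx": [-4.2,-4.2,-4.2,-3,0],"sy": [3.3,3.3,3.3,2.4,0],"sz": [0,0,0,0,0],"drx": [0,0,0,0,0],"dry": [0,0,0,0,0],"drz": [0,0,0,0,0]}'

```text
time_s: 16.82
position: [0.5331, 0.2118, 0.1889]
eef_rot: [1.426, -2.791, -0.006]
contact_force: [-0.2, 0.1, -0.8]
grip_width: 0.389
finger_force: 59.9
```

>>> shift_gripper --increments '{"sx": [0,0],"sy": [0,0],"sz": [0,0],"drx": [0,0],"dry": [0,0],"drz": [0,0]}'

```text
time_s: 17.08
position: [0.5344, 0.2081, 0.1909]
eef_rot: [1.419, -2.798, -0.005]
contact_force: [0.9, 0.3, -1.2]
grip_width: 0.392
finger_force: 59.9
```

```bash
python3 -c "
from h import *
go((.5356,.2245,.145),2.585+1.496)"
```

```text
t 17.07 pos [0.5344 0.2081 0.1909] q [ 0.37  0.41  0.14  1.3   0.   -0.57] qd 0.009 F [ 0.9  0.3 -1.2]
shift(in cur axes) [-0.0141  0.0085  0.0459] shift(in desired axes) [-0.014   0.0087  0.0459] rot [ 0.0051 -0.0026 -0.0009]
```

>>> shift_gripper --increments '{"sx": [-1.36,0,0],"sy": [0.87,0,0],"sz": [0,0,0],"drx": [0.1,0,0],"dry": [-0.052,0,0],"drz": [0,0,0]}'

```text
time_s: 17.45
position: [0.5356, 0.2255, 0.1918]
eef_rot: [-1.423, 2.799, -0.0]
contact_force: [-0.2, 0.2, -0.7]
grip_width: 0.388
finger_force: 59.9
```

```bash
python3 -c "
from h import *
go((.5358,.2248,.147),2.585+1.496)"
```

```text
t 17.45 pos [0.5356 0.2255 0.1918] q [ 0.4   0.42  0.15  1.3   0.   -0.54] qd 0.004 F [-0.2  0.2 -0.7]
shift(in cur axes) [ 0.0005 -0.0005  0.0448] shift(in desired axes) [ 0.0005 -0.0006  0.0448] rot [-0.0008  0.0015  0.0009]
```

>>> shift_gripper --increments '{"sx": [0.05,0,0,0,0],"sy": [-0.05,0,0,0,0],"sz": [1.5,1.5,1.4,0,0],"drx": [0,0,0,0,0],"dry": [0,0,0,0,0],"drz": [0,0,0,0,0]}'

```text
time_s: 18.08
position: [0.5359, 0.2248, 0.1478]
eef_rot: [-1.422, 2.799, 0.0]
contact_force: [1.0, -0.6, -0.7]
grip_width: 0.39
finger_force: 59.9
```

```bash
python3 -c "
from h import *
go((.5358,.2248,.138),2.585+1.496)"
```

```text
t 18.07 pos [0.5359 0.2248 0.1478] q [ 0.4   0.45  0.08  1.2   0.   -0.54] qd 0.013 F [ 1.  -0.6 -0.7]
shift(in cur axes) [0.0001 0.0001 0.0098] shift(in desired axes) [0.0001 0.0001 0.0098] rot [-0.0006  0.0015  0.0007]
```

>>> shift_gripper --increments '{"sx": [0,0,0,0],"sy": [0,0,0,0],"sz": [0.3,0.3,0.3,0],"drx": [0,0,0,0],"dry": [0,0,0,0],"drz": [0,0,0,0]}'

```text
time_s: 18.58
position: [0.5357, 0.2245, 0.1385]
eef_rot: [-1.422, 2.8, -0.001]
contact_force: [-0.0, -2.2, -1.5]
grip_width: 0.393
finger_force: 59.9
```

```bash
python3 -c "
from h import *
go((.5358,.2248,.1245),2.585+1.496)"
```

```text
t 18.57 pos [0.5357 0.2245 0.1385] q [ 0.4   0.45  0.06  1.18 -0.   -0.54] qd 0.003 F [-0.  -2.2 -1.5]
shift(in cur axes) [-0.0003  0.0001  0.014 ] shift(in desired axes) [-0.0003  0.0001  0.014 ] rot [-0.0008  0.0007  0.0006]
```

>>> shift_gripper --increments '{"sx": [0,0,0],"sy": [0,0,0],"sz": [0.3,0.3,0],"drx": [0,0,0],"dry": [0,0,0],"drz": [0,0,0]}'

```text
time_s: 18.95
position: [0.5375, 0.2254, 0.1347]
eef_rot: [-1.42, 2.795, -0.001]
contact_force: [-0.0, 0.2, 6.8]
grip_width: 0.39
finger_force: 60.7
```

>>> shift_gripper --increments '{"sx": [0,0,0],"sy": [0,0,0],"sz": [0.3,0.3,0],"drx": [0,0,0],"dry": [0,0,0],"drz": [0,0,0]}'

```text
time_s: 19.32
position: [0.5363, 0.2245, 0.1274]
eef_rot: [-1.422, 2.798, -0.002]
contact_force: [1.2, -2.0, -4.5]
grip_width: 0.39
finger_force: 59.9
```

```bash
python3 -c "
from h import *
go((.5358,.2248,.1245),2.585+1.496)"
```

```text
t 19.32 pos [0.5363 0.2245 0.1274] q [ 0.4   0.46  0.04  1.15 -0.   -0.54] qd 0.027 F [ 1.2 -2.  -4.5]
shift(in cur axes) [0.     0.0006 0.0029] shift(in desired axes) [0.     0.0006 0.0029] rot [-0.0025  0.0019  0.0007]
```

It snapped past the balls: the force went negative at a rim height of about 62 mm. Now I'll press it home.

>>> shift_gripper --increments '{"sx": [0,0,0,0],"sy": [0,0,0,0],"sz": [0.3,0.3,0,0],"drx": [0,0,0,0],"dry": [0,0,0,0],"drz": [0,0,0,0]}'

```text
time_s: 19.82
position: [0.5355, 0.2249, 0.1244]
eef_rot: [-1.422, 2.798, 0.0]
contact_force: [-8.2, -3.6, 20.6]
grip_width: 0.39
finger_force: 62.4
```

>>> shift_gripper --increments '{"sx": [0,0,0],"sy": [0,0,0],"sz": [0.4,0,0],"drx": [0,0,0],"dry": [0,0,0],"drz": [0,0,0]}'

```text
time_s: 20.2
position: [0.5356, 0.225, 0.1242]
eef_rot: [-1.42, 2.795, 0.001]
contact_force: [-14.9, -6.1, 39.2]
grip_width: 0.388
finger_force: 64.2
```

>>> shift_gripper --increments '{"sx": [0,0,0,0,0],"sy": [0,0,0,0,0],"sz": [-0.3,0,0,0,0],"drx": [0,0,0,0,0],"dry": [0,0,0,0,0],"drz": [0,0,0,0,0]}'

```text
time_s: 20.82
position: [0.5356, 0.2249, 0.1244]
eef_rot: [-1.421, 2.797, 0.0]
contact_force: [-10.1, -5.1, 24.9]
grip_width: 0.387
finger_force: 62.9
```

```bash
python3 - <<'E'
from h import *
o,c=wrist("w7"); go((.5356,.2245,.1245),2.585+1.496)
cv2.imwrite("pics/w7b.png",c["image"][:,:,::-1])
E
```

```text
t 20.88 pos [0.5356 0.2249 0.1243] q [ 0.4   0.46  0.04  1.14  0.   -0.54] qd 0.002 F [-9.3 -4.5 26. ]
shift(in cur axes) [ 0.0003 -0.0003 -0.0002] shift(in desired axes) [ 0.0003 -0.0003 -0.0002] rot [-0.0018  0.004   0.0008]
```

View pics/w7b.png

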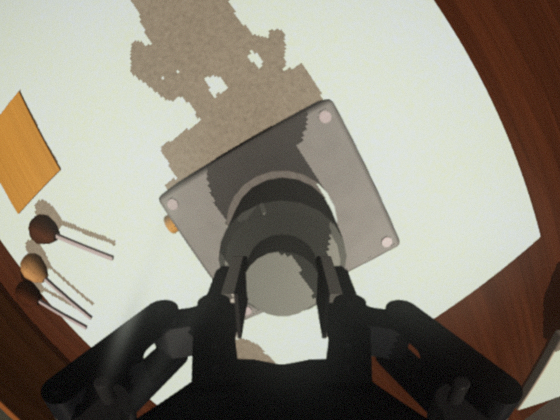

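The cap, around (280,250), sits upright and concentric on the collar. It is still gripped, with a steady push of about 25 N, so I'm handing in.

```bash
python3 -c "
from station import manip
print(manip.close_job())"
```

```text
the job is handed in; nothing more can be done
None
```

The dial's nose points at the index tooth (about 0.3 mm off in the last picture before the cap went on). The cap is snapped home on the collar, and I handed the job in at about 21 s with the robot still pressing it down at about 25 N; no verdict was returned.

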